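# Shut the check-weight box and hold it up level

### The job

While the small wooden weight box stands on the bench, swing its lid fully shut over the three check weights. Then grip the shut box by its two long sides, lift it at least 12 cm clear of the bench and hold it there, level and still, over the open front part of the bench; keep it near level all the way so that the weights stay in their pockets, do not disturb the other things, and finish still holding it in the air.

Things in the scene. Friction and masses are not known exactly. Their poses are not given: they have to be found in the camera images.
- weight_box: loose wooden box, 54 (x) x 150 (y) x 48 mm tall without its lid, 56 mm tall with the lid shut; about 0.3 to 0.45 kg empty, 0.8 to 0.95 kg with the weights. Origin: centre of its underside. x: across the narrow width, towards the hinged long side (far from the robot); y: along its length; z: up. Its two long sides are plain and flat between the hinges and can be gripped across the 54 mm width near the middle of the length.
- box_center (a point): centre of the shut box, 28 mm above its underside, axes as the box's
- lid_hinge (a point): middle of the hinge line, at the top of the box's far long side: 27 mm along the box's x and 48 mm above its underside; the hinge runs along the box's y
- lid_edge (a point): middle of the lid's free long edge, half-way through its thickness: 54 mm from the hinge line; with the lid shut it lies above the box's near long side
- box_lid (a joint): lid angle, rad: 0 is fully shut, flat on the box; about 1.57 is upright; 1.9 is its stop, leaning back away from the robot. The lid is a flat 54 x 150 x 8 mm wooden board of 0.06 kg. The hinge is stiff, 0.035 N m: the lid stays where it is left, and about 1 to 2 N moves it
- weight_1: brass knob weight of 200 g, 30 mm in diameter, 41 mm tall, loose in one of the box's three pockets (origin: centre of its underside)
- weight_2: steel knob weight of 200 g, 30 mm in diameter, 41 mm tall, in another pocket (origin: centre of its underside)
- weight_3: brass knob weight of 100 g, 25 mm in diameter, 32 mm tall, in another pocket (origin: centre of its underside). The pockets lie 46 mm apart along the middle of the box; all weights stand below the shut lid
- jar: bystander: white jar with a blue cap, 44 mm in diameter, 60 mm tall (origin: centre of its underside); leave alone
- tape_measure: bystander: orange and black tape measure, 64 x 76 x 33 mm (origin: centre of its underside); leave alone
- mortar_cube: bystander: grey mortar cube of 50 mm (origin: centre of its underside); leave alone
- tin: bystander: round aluminium tin, 60 mm in diameter, 39 mm tall (origin: centre of its underside); leave alone

How it is judged:
By the outcome, as a careful person would: the job done as asked, in the order asked, and still so for the second after the job is handed in, while the arm keeps its last pose, push and grip.
It also fails if it takes over 51 s, if anything falls off the work surface, if the arm or the gripper's body presses on something with over 40 N, if the wrist force passes 120 N, or if a joint passes its speed limit or range.

### The arm

A 6-joint arm with a two-finger parallel gripper is mounted at the origin on a cart in front of the work surface, level with it; the furniture and walls round the work are solid. World frame = base frame: x ahead of the robot, y to its left, z up, the work surface at z = 0. Lengths are in m, angles in rad, forces in N, time in s.
With the tool pointing down it reaches from about 0.35 to 0.775 m from the base axis. Payload 7.3 kg.
Tool frame: the origin (TCP) lies at the very end of the fingers, on their centre line; the grasp point (between the pads) lies 19 mm behind it; z points along the fingers, y is the direction in which the jaws open and shut (so a half turn about z gives the same grasp; the last joint's range is limited). The gripper opens to 92 mm and grips with 3 to 60 N. Pads are 19 mm wide; open, the fingers measure 130 mm over their backs; the gripper's body (75 mm by 190 mm) begins 47 mm behind the grasp point.
Start: joints at [-1.421, 0.342, 1.524, -0, 1.275, -0.146], TCP at [0.153, -0.502, 0.227] pointing down, gripper open.
Joint ranges: [-2.53, 2.53], [-0.77, 2.02], [0.04, 2.7], [-1, 4.14], [0.28, 2.66], [-3.11, 3.11]. Speed limits (rad/s): [2.57, 2.57, 3.14, 3.14, 3.14, 3.14].

### API

Orientations are given as [roll, pitch, yaw] about the fixed x, y, z axes, in that order (R = Rz(yaw) Ry(pitch) Rx(roll)).
In Python, from cell import robot gives the robot as it stands.
- The arm moves only by the shell command python3 -m pendant 'ROWS' [OPENING] [FORCE]. ROWS is JSON, a list of rows, each a list of 2 entries, a list of its own where there are three numbers: the shift along the tool's x, y, z in mm, then the turn about the tool's z in degrees. In form: [[[x, y, z], turn], ...]. A call has 1 to 10 rows; each row is the pose to reach, as a shift and turn from the pose measured when the call began, along the tool's axes at that moment; what a row does not reach only later rows make up. A row lasts 1/12 s, in which the tool goes at most 41.7 mm and 7.16 degrees, less where a joint would pass 70% of its speed; a pose out of reach is approached as far as the arm can. A call with a gripper value outside its range is refused whole. OPENING is the opening, from 0 (shut) to 1 (fully open), set as the call begins (- or left out, the last holds). The fingers move at their own pace and stop on an object; FORCE is the grip in N (left out, the last holds). Time passes only in rows, so rows that repeat a pose let the fingers close. It gives the time, the measured TCP pose, the force and the opening at its end, in the units of the state.
- robot.observe(): the state, without advancing time (a new reading comes with each control period).
- robot.read_camera(name): name is "scene" or "side" or "wrist"; returns the picture (400x640x3 uint8, red, green, blue); there is no depth.
- robot.calibration(name): a dict with "vfov" (degrees; the focal length in pixels is half the picture's height over the tangent of half this angle, whatever the lens; pixels are square), "cx", "cy" (the principal point, pixels), "rvec" (rotation vector, rad) and "tvec" (3), from world to camera coordinates, as OpenCV has them. Camera axes: x right, y down, z forward; pixel columns grow to the right and rows downward; lengths in m; the calibration is good to about 2 mm. A picture is of the moment at which its call begins: read the wrist's pose just before it. calibration takes no time and is no camera call; for the wrist camera it gives the pose at the moment of the call.
- robot.hand_in(): hands the job in, once; it reports no verdict.
Trained networks look in the newest picture that a camera, given by its name, has taken for a name from the list of things; names that differ only in an ending like _2 or _b are one class to them, and where a whole thing is asked for, a point or a joint stands for the part that bears it (a point fixed in the world has none). Each returns a list of dicts, best first, with "p" (0 to 1); they miss things now and then, are a little off and sometimes report something else, mostly with a low value. They report only what shows in the picture. A call takes as long as a camera call.
- robot.find_in(camera, query): "xy" ([column, row] as shares, 0 to 1, of the picture: columns of its width, rows of its height, amid what is visible of it).
The state is a dict: "time": time; "qpos": joint angles; "qvel": joint speeds; "joint_efforts": joint torques, N m; "tool_pos": TCP position; "tool_rot": TCP orientation; "contact_force": force on the tool from outside, world axes, zero at the start; "torque": the same for the moment, N m; "opening": finger opening in m.
Only numpy, scipy, OpenCV 4.12 (cv2) and the standard library are available. Lean on these libraries where they do the work, as an engineer would, in place of code of your own. Each camera call takes 0.05 s, during which the arm holds its last target.

## Working session

There is one attempt and no reset: what is moved stays moved. The work goes in short steps, Python scripts to look and compute and a shell command to move; the robot and the scene stay as the last step left them, time stands still between calls to the robot, and variables do not carry over. Pictures are saved under pics/ and viewed, and the job is handed in when it is done.

```bash
ls; mkdir -p pics
cat > h.py <<'E'
import numpy as np,cv2
from cell import robot
from scipy.spatial.transform import Rotation as R
def cam(n):
    c=robot.calibration(n); f=200/np.tan(np.radians(c['vfov'])/2)
    K=np.array([[f,0,c['cx']],[0,f,c['cy']],[0,0,1.]]); return K,np.array(c['rvec'],float),np.array(c['tvec'],float)
def proj(n,P):
    K,r,t=cam(n); return cv2.projectPoints(np.array(P,float).reshape(-1,3),r,t,K,None)[0].reshape(-1,2)
def ray(n,px):
    K,r,t=cam(n); M=cv2.Rodrigues(r)[0]; o=-M.T@t; d=M.T@np.linalg.inv(K)@np.array([px[0],px[1],1.]); return o,d/np.linalg.norm(d)
def onz(n,px,z):
    o,d=ray(n,px); return o+d*(z-o[2])/d[2]
def save(n,name):
    im=robot.read_camera(n); cv2.imwrite('pics/'+name,im[:,:,::-1]); return im
E
python3 - <<'E'
from h import *
s=robot.observe(); print(s)
for n in ['scene','side','wrist']:
    save(n,f'a_{n}.png'); print(n,robot.calibration(n))
for n in ['scene','side']:
  for q in ['weight_box','lid_edge','lid_hinge','weight_1','jar','tape_measure','mortar_cube','tin']:
    r=robot.find_in(n,q); print(n,q,[(np.round(np.array(k['xy'])*[640,400],1).tolist(),round(k['p'],2)) for k in r[:3]])
E
```

```text
pics
{'time': 0.0, 'qpos': array([-1.42099907e+00,  3.42721217e-01,  1.52502954e+00, -1.37394503e-05,
        1.27540055e+00, -1.45992947e-01]), 'qvel': array([-0.00039344, -0.00087665, -0.00095517,  0.0013331 , -0.00113771,
       -0.00014778]), 'joint_efforts': array([-8.84700385e-04, -4.31245172e+01, -2.44217545e+01,  7.17379153e-02,
        5.61948004e-02, -1.23763780e-04]), 'tool_pos': array([ 0.15299356, -0.5017796 ,  0.22604138]), 'tool_rot': array([-3.14004866e+00, -2.13747507e-04,  2.95794051e-01]), 'contact_force': array([0.35167279, 0.16097359, 0.00259248]), 'torque': array([ 0.01922731, -0.01440132, -0.03540242]), 'opening': 0.0912701849767751}
scene {'vfov': 43.71173577689188, 'cx': 320.36300336732063, 'cy': 198.80362866698786, 'rvec': array([ 1.02627211, -2.4758336 ,  1.01415167]), 'tvec': array([0.36749725, 0.30223702, 0.90509974])}
side {'vfov': 49.673848813718166, 'cx': 318.3683517063046, 'cy': 196.88232064813755, 'rvec': array([ 0.33631429, -2.45880137,  1.67860037]), 'tvec': array([0.49463226, 0.12713111, 0.98670287])}
wrist {'vfov': 62.86866598144247, 'cx': 319.88
[... 153 characters left out ...]
cene weight_box [([336.1, 210.8], 0.85)]
scene lid_edge [([335.7, 192.3], 0.56)]
scene lid_hinge [([337.7, 215.4], 0.89)]
scene weight_1 [([352.7, 196.4], 0.67), ([334.6, 219.1], 0.62), ([338.9, 211.8], 0.44)]
scene jar [([258.3, 281.5], 0.71)]
scene tape_measure [([205.6, 260.5], 0.96)]
scene mortar_cube [([427.9, 183.2], 0.74)]
scene tin [([383.5, 157.7], 0.55)]
side weight_box [([330.4, 209.3], 0.68)]
side lid_edge [([327.9, 196.9], 0.83), ([375.3, 189.4], 0.22)]
side lid_hinge [([331.0, 210.8], 0.95)]
side weight_1 [([335.5, 211.7], 0.4)]
side jar [([310.4, 261.9], 0.76)]
side tape_measure [([335.9, 214.6], 0.16)]
side mortar_cube [([376.0, 188.0], 0.71)]
side tin [([337.2, 187.0], 0.5)]
```

View pics/a_scene.png

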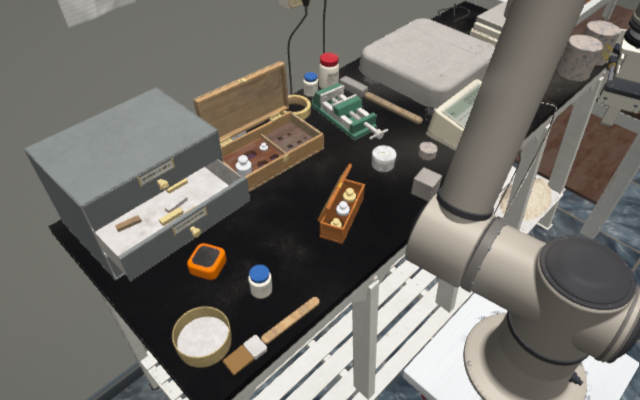

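View pics/a_side.png

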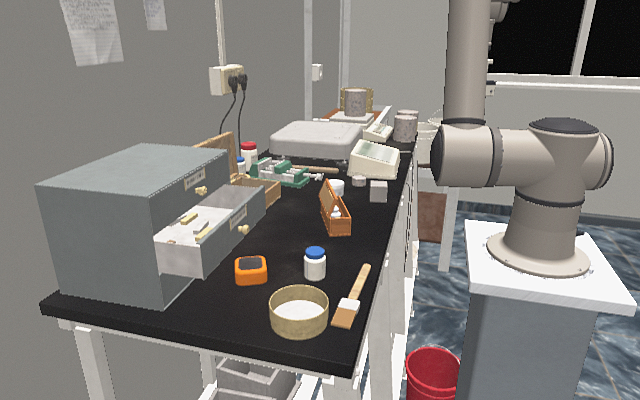

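View pics/a_wrist.png

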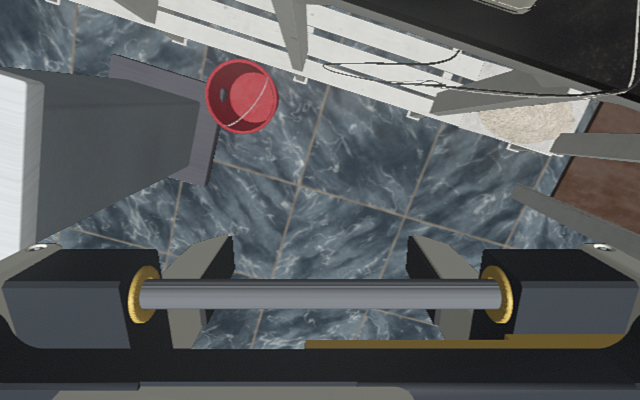

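The scene view shows the box around (342,210) with its lid open, leaning left/back. The jar is at (260,282), the cube at (427,183) and the tin at (383,157). I'll zoom in.

Run:
```python
from h import *
a=cv2.imread('pics/a_scene.png')[155:250,300:400]; b=cv2.imread('pics/a_side.png')[170:245,300:370]
cv2.imwrite('pics/z1.png',cv2.resize(a,None,fx=6,fy=6,interpolation=cv2.INTER_CUBIC)); cv2.imwrite('pics/z2.png',cv2.resize(b,None,fx=8,fy=8,interpolation=cv2.INTER_CUBIC))
for px in [(320,237),(345,242),(364,187)]: print(px,onz('scene',px,0),onz('scene',px,.048))
for px in [(327,234),(350,234),(319,185)]: print(px,onz('side',px,0),onz('side',px,.048))
for n in ['jar','tape_measure','mortar_cube','tin']: pass
print('jar',onz('scene',(258,282),.03),'cube',onz('scene',(428,183),.025),'tin',onz('scene',(383.5,158),.02),'tape',onz('scene',(206,260),.016))
```

```text
(320, 237) [0.47172167 0.04712735 0.        ] [0.44394035 0.07601856 0.048     ]
(345, 242) [0.42283983 0.01803811 0.        ] [0.39780477 0.0485636  0.048     ]
(364, 187) [ 5.08010945e-01 -1.42755984e-01 -1.11022302e-16] [ 0.47819083 -0.1031968   0.048     ]
(327, 234) [4.80074244e-01 3.89953812e-02 5.55111512e-17] [0.45675621 0.13327108 0.048     ]
(350, 234) [0.42533812 0.02325139 0.        ] [0.40754626 0.11911661 0.048     ]
(319, 185) [ 5.93076411e-01 -3.00021426e-01 -5.55111512e-17] [ 0.55834965 -0.17151849  0.048     ]
jar [0.45916268 0.23483932 0.03      ] cube [ 0.39344374 -0.242527    0.025     ] tin [ 0.53040532 -0.24123382  0.02      ] tape [0.58587202 0.2704895  0.016     ]
```

View pics/z1.png

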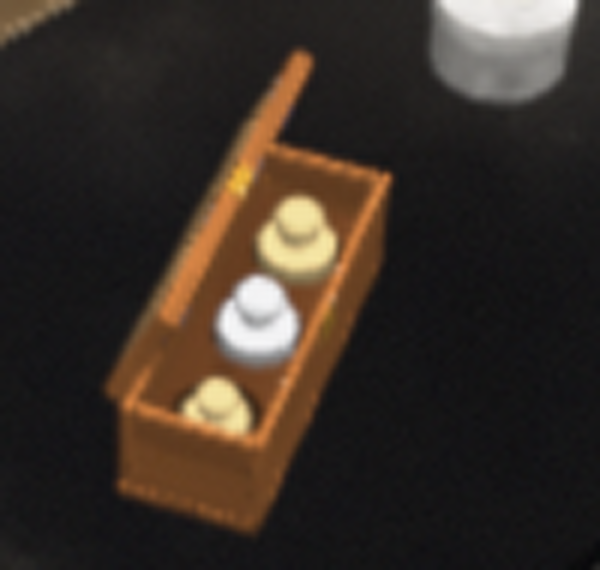

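View pics/z2.png

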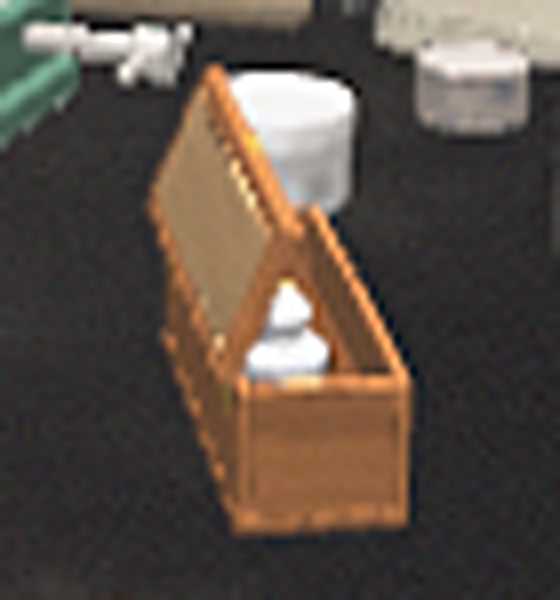

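```bash
cat > fit.py <<'E'
from h import *
from scipy.optimize import least_squares
def lidp(a,u,v,w): # u from hinge along lid, v along y, w height above lid bottom face
    # hinge line at (27,48)
    c,s=np.cos(a),np.sin(a)
    return [0.027-u*c+w*s, v, 0.048+u*s+w*c]
def W(p,P):
    x,y,yaw=p[:3]; P=np.array(P)
    return np.c_[P[:,0]*np.cos(yaw)-P[:,1]*np.sin(yaw)+x,P[:,0]*np.sin(yaw)+P[:,1]*np.cos(yaw)+y,P[:,2]]
X,Y=.027,.075
E
python3 - <<'E'
from fit import *
S=[((118,490),(X,Y,0)),((255,532),(-X,Y,0)),((122,395),(X,Y,.048)),((262,440),(-X,Y,.048)),((390,178),(-X,-Y,.048)),((382,268),(-X,-Y,0))]
SL=[((300,50),-Y),((168,322),Y)]
D=[((235,532),(X,Y,0)),((407,525),(-X,Y,0)),((237,380),(X,Y,.048)),((407,380),(-X,Y,.048)),((315,210),(-X,-Y,.048))]
DL=[((215,68),-Y),((290,232),Y)]
fs=lambda a:np.array(a)/6+[300,155]-.4
fd=lambda a:np.array(a)/8+[300,170]-.4
def res(p):
    L=lambda v:lidp(p[3],.054,v,.004)
    a=proj('scene',W(p,[q for _,q in S]+[L(v) for _,v in SL]))-np.array([fs(k) for k,_ in S+SL])
    b=proj('side',W(p,[q for _,q in D]+[L(v) for _,v in DL]))-np.array([fd(k) for k,_ in D+DL])
    return np.r_[a.ravel(),b.ravel()]
r=least_squares(res,[.48,-.03,.2,1.4],loss='soft_l1'); print(r.x); print(np.round(res(r.x).reshape(-1,2),1).tolist())
p=r.x
print('center',W(p,[(0,0,.028)]),'edge',W(p,[lidp(p[3],.054,v,.004) for v in(-Y,0,Y)]))
E
```

```text
[ 0.47901687 -0.03239039  0.41053778  1.18653142]
[[0.0, 0.2], [0.1, 0.2], [-0.4, 1.7], [-0.1, 1.3], [-0.1, -0.4], [-0.3, -1.0], [1.0, 0.3], [-0.3, -0.4], [-0.3, -0.4], [-0.3, -0.8], [-0.3, 0.8], [0.4, -0.4], [0.3, -1.2], [-0.4, -0.7], [0.3, -0.9]]
center [[ 0.47901687 -0.03239039  0.028     ]] edge [[ 0.51854489 -0.09698179  0.09956152]
 [ 0.4886122  -0.02821382  0.09956152]
 [ 0.45867952  0.04055416  0.09956152]]
```

```bash
cat > go.py <<'E'
from fit import *
import sys
P=[0.4790,-0.0324,0.4105]
def to(xb,yb,z,yaw=P[2]+np.pi/2):
    s=robot.observe(); M=R.from_euler('xyz',s['tool_rot']).as_matrix()
    w=W(P,[(xb,yb,z)])[0]
    sh=M.T@(w-s['tool_pos'])*1e3
    tw=R.from_euler('xyz',[np.pi,0,yaw]).as_matrix()
    rv=np.degrees(R.from_matrix(M.T@tw).as_rotvec())
    print(w.round(3),'shift',sh.round(1),'rot',rv.round(2))
E
python3 -c "
from go import *
to(.065,0,.16)"
```

```text
[ 0.539 -0.006  0.16 ] shift [ 513.3 -361.8   66.7] rot [ 0.000e+00  1.000e-02 -9.657e+01]
```

```bash
python3 -m pendant '[[[32,-22,0],-6],[[64,-45,0],-12],[[96,-68,0],-18],[[128,-90,0],-24],[[160,-113,0],-30],[[192,-136,0],-36],[[224,-158,0],-42],[[256,-181,0],-48],[[288,-204,0],-54],[[320,-226,0],-60]]' 0 20; python3 -c "
from go import *
to(.065,0,.16)"
```

```text
time: 1.78
tool_pos: [0.3941, -0.1909, 0.227]
tool_rot: [3.141, 0.0, 1.348]
contact_force: [0.6, -0.1, -0.4]
opening: 0.0295
[ 0.539 -0.006  0.16 ] shift [211.9 100.1  67. ] rot [ 3.000e-02  3.000e-02 -3.628e+01]
```

```bash
python3 -m pendant '[[[32,15,0],-6],[[64,30,0],-12],[[96,45,0],-18],[[128,60,0],-24],[[160,75,0],-30],[[190,90,20],-36],[[212,100,45],-36.3],[[212,100,67],-36.3],[[212,100,67],-36.3],[[212,100,67],-36.3]]' 0 20
python3 - <<'E'
from go import *
to(.062,0,.086)
save('wrist','b_w.png');save('scene','b_s.png');save('side','b_d.png')
a=cv2.imread('pics/b_s.png')[140:260,270:430]; b=cv2.imread('pics/b_d.png')[150:250,260:400]
cv2.imwrite('pics/b_z.png',np.vstack([cv2.resize(a,(400,300)),cv2.resize(b,(400,286))]))
E
```

```text
time: 2.62
tool_pos: [0.5378, -0.0062, 0.1594]
tool_rot: [-3.139, -0.001, 1.982]
contact_force: [0.7, -0.1, 0.7]
opening: 0.0004
[ 0.536 -0.008  0.086] shift [-0.6 -2.2 73.4] rot [-0.13 -0.03  0.05]
```

View pics/b_w.png

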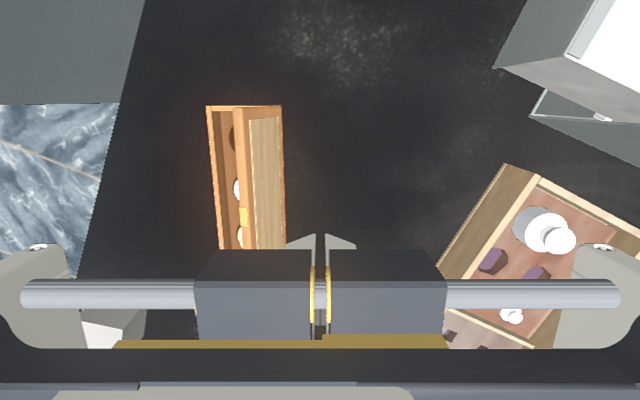

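View pics/b_z.png

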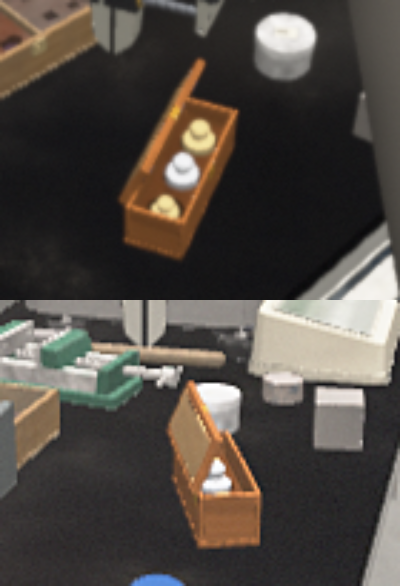

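Run:
```python
from go import *
def res(): 
    pts=[(-X,Y,.048),(X,Y,.048),(X,-Y,.048)]
    print('top corners',proj('wrist',W(P,pts)).round(0).tolist())
    print('lid',proj('wrist',W(P,[lidp(1.187,.054,Y,.008),lidp(1.187,0,Y,.008),lidp(1.187,.054,Y,0)])).round(0).tolist())
res()
for px in [(323,140),(281,63),(233,142),(200,100)]: print(px,onz('scene',px,.05),onz('scene',px,.15))
```

```text
top corners [[204.0, 103.0], [272.0, 103.0], [279.0, 271.0]]
lid [[241.0, 104.0], [281.0, 103.0], [230.0, 104.0]]
(323, 140) [ 0.66309489 -0.15585981  0.05      ] [ 0.57782775 -0.06669282  0.15      ]
(281, 63) [ 1.01326244 -0.32880527  0.05      ] [ 0.88446219 -0.21813757  0.15      ]
(233, 142) [0.81631858 0.01230079 0.05      ] [0.71200254 0.08056191 0.15      ]
(200, 100) [ 1.02443991 -0.03651003  0.05      ] [0.89425006 0.03781929 0.15      ]
```

```bash
python3 -m pendant '[[[0,-2,35],0],[[0,-2,70],0],[[0,-4,74],0],[[0,-14,74],0],[[0,-22,74],0],[[0,-27,74],0]]' 0 20
python3 - <<'E'
from go import *
to(.0,0,.0)
save('wrist','c_w.png')
E
```

```text
time: 3.27
tool_pos: [0.5147, -0.0188, 0.0894]
tool_rot: [3.137, 0.004, 1.98]
contact_force: [-0.5, 0.1, -0.2]
opening: 0.0003
[ 0.479 -0.032  0.   ] shift [  2.  -38.5  89.3] rot [ 0.25  0.2  -0.09]
```

View pics/c_w.png

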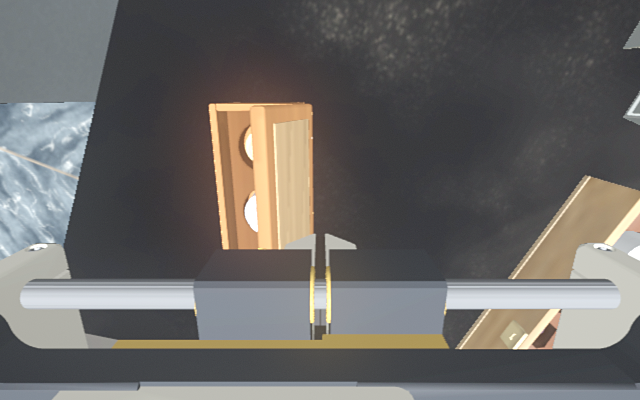

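```bash
python3 -m pendant '[[[0,-4,2],0],[[0,-8,3],0],[[0,-13,4],0],[[0,-18,6],0],[[0,-22,9],0],[[0,-25,13],0],[[0,-28,17],0],[[0,-31,22],0],[[0,-31,22],0]]' 0 20
python3 - <<'E'
from go import *
to(.0,0,.0)
save('scene','d_s.png');save('side','d_d.png')
a=cv2.imread('pics/d_s.png')[140:260,270:430]; b=cv2.imread('pics/d_d.png')[150:250,260:400]
cv2.imwrite('pics/d_z.png',np.vstack([cv2.resize(a,(400,300)),cv2.resize(b,(400,286))]))
E
```

```text
time: 4.07
tool_pos: [0.4845, -0.0312, 0.066]
tool_rot: [3.14, 0.002, 1.979]
contact_force: [0.2, -0.7, -0.7]
opening: 0.0003
[ 0.479 -0.032  0.   ] shift [ 1.3 -5.7 66. ] rot [ 0.1   0.11 -0.11]
```

View pics/d_z.png

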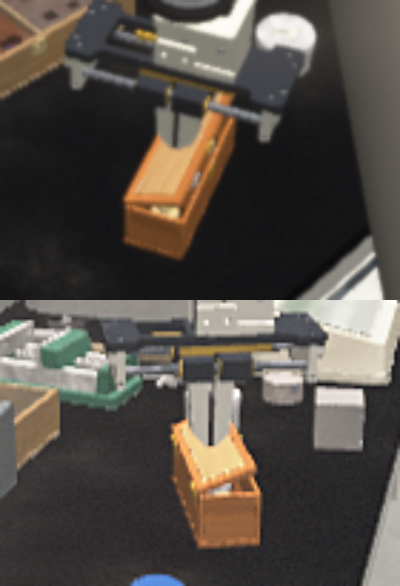

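The lid has swung to about 15° and the box hasn't moved. I'll press it down.

```bash
python3 -m pendant '[[[0,-3,4],0],[[0,-6,8],0],[[0,-8,10],0],[[0,-8,11],0],[[0,-8,12],0],[[0,-8,12],0]]' 0 20
python3 - <<'E'
from go import *
to(.0,0,.0)
E
```

```text
time: 4.67
tool_pos: [0.4778, -0.0344, 0.056]
tool_rot: [3.139, 0.003, 1.98]
contact_force: [-4.9, 1.6, 16.3]
opening: 0.0003
[ 0.479 -0.032  0.   ] shift [ 1.5  1.7 56. ] rot [ 0.17  0.16 -0.1 ]
```

```bash
python3 -m pendant '[[[0,0,-20],0],[[0,0,-50],0],[[0,0,-84],0],[[0,0,-84],0],[[0,0,-84],0]]' 1 20
python3 - <<'E'
from go import *
to(.0,0,.01)
save('scene','e_s.png');save('side','e_d.png');save('wrist','e_w.png')
a=cv2.imread('pics/e_s.png')[155:250,300:400]; b=cv2.imread('pics/e_d.png')[170:245,300:370]
cv2.imwrite('pics/e_z.png',np.hstack([cv2.resize(a,None,fx=4,fy=4,interpolation=2),cv2.resize(b,None,fx=5,fy=5,interpolation=2)[:375].copy() if 0 else cv2.resize(b,(355,380),interpolation=2)]))
print(proj('wrist',W(P,[(-X,Y,.056),(X,Y,.056)])).round(0).tolist())
E
```

```text
time: 5.08
tool_pos: [0.4783, -0.0345, 0.1415]
tool_rot: [3.136, 0.005, 1.98]
contact_force: [0.1, 0.2, -0.4]
opening: 0.0293
[ 0.479 -0.032  0.01 ] shift [  2.4   0.7 131.4] rot [ 0.35  0.29 -0.1 ]
[[286.0, 104.0], [362.0, 104.0]]
```

View pics/e_z.png

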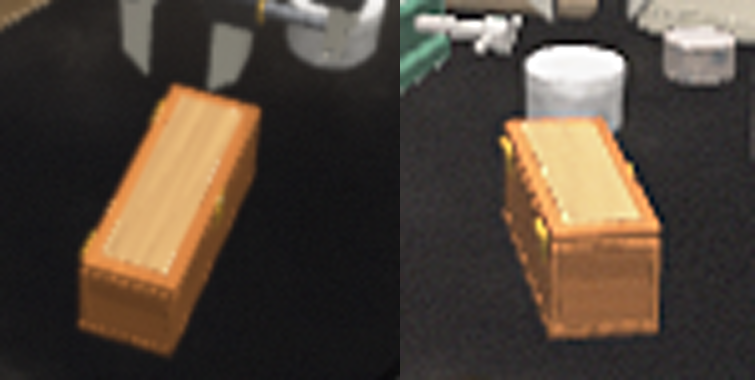

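View pics/e_w.png

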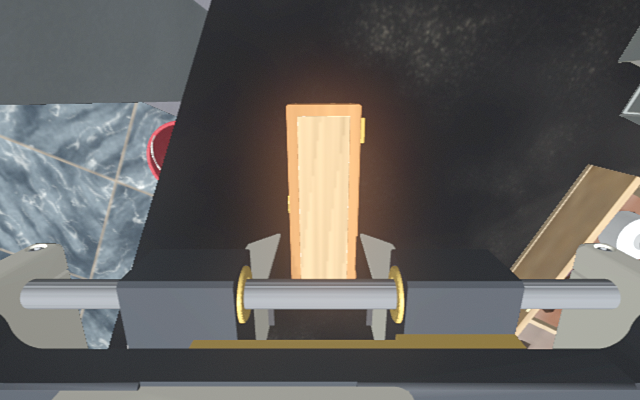

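```bash
python3 -m pendant '[[[2,1,0],0],[[2,1,10],0],[[2,1,20],0],[[2,1,30],0],[[2,1,40],0],[[2,1,50],0],[[2,1,60],0],[[2,1,60],0]]' 1 20
python3 - <<'E'
from go import *
to(.0,0,.007)
save('wrist','f_w.png')
print(proj('wrist',W(P,[(-X,Y,.056),(X,Y,.056)])).round(0).tolist())
E
```

```text
time: 5.9
tool_pos: [0.4748, -0.0314, 0.0761]
tool_rot: [-3.138, -0.002, 1.98]
contact_force: [-0.3, 0.1, -0.1]
opening: 0.0909
[ 0.479 -0.032  0.007] shift [-2.8  3.7 69.1] rot [-0.21 -0.12 -0.1 ]
[[275.0, 112.0], [377.0, 111.0]]
```

View pics/f_w.png

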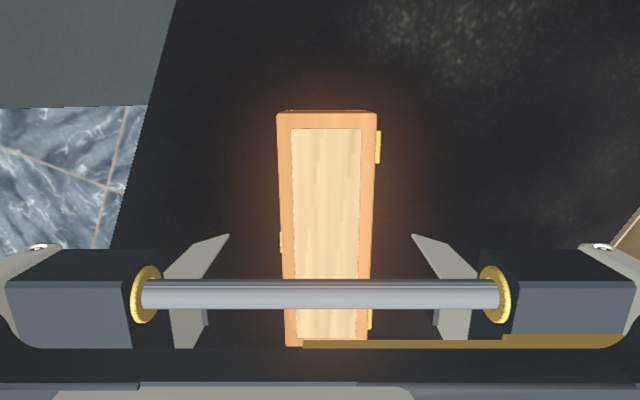

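```bash
python3 -m pendant '[[[-2,3,15],0],[[-3,3,30],0],[[-3,3,45],0],[[-3,3,58],0],[[-3,3,68],0],[[-3,3,68],0],[[-3,3,68],0]]' 1 20
python3 - <<'E'
from go import *
to(.0,0,.007)
E
```

```text
time: 6.53
tool_pos: [0.4791, -0.033, 0.0091]
tool_rot: [-3.138, -0.002, 1.98]
contact_force: [-0.7, 0.6, 0.1]
opening: 0.0918
[ 0.479 -0.032  0.007] shift [0.6 0.2 2.1] rot [-0.18 -0.1  -0.1 ]
```

Aligned, so I'll close the gripper, starting gently and then going firm.

```bash
python3 -m pendant '[[[0,0,1],0],[[0,0,1],0],[[0,0,1],0],[[0,0,1],0],[[0,0,1],0],[[0,0,1],0],[[0,0,1],0],[[0,0,1],0]]' 0 20;python3 -m pendant '[[[0,0,0],0],[[0,0,0],0],[[0,0,0],0],[[0,0,0],0]]' 0 50
python3 - <<'E'
from go import *
to(.0,0,.007)
E
```

```text
time: 7.2
tool_pos: [0.4792, -0.033, 0.0083]
tool_rot: [-3.139, -0.002, 1.98]
contact_force: [-0.1, 0.6, 2.4]
opening: 0.054
time: 7.53
tool_pos: [0.4792, -0.033, 0.0083]
tool_rot: [-3.139, -0.002, 1.98]
contact_force: [-0.7, 0.9, 1.0]
opening: 0.0536
[ 0.479 -0.032  0.007] shift [0.6 0.  1.3] rot [-0.16 -0.09 -0.09]
```

```bash
python3 -m pendant '[[[0,0,-1],0],[[0,0,-3],0],[[0,0,-6],0],[[0,0,-10],0],[[0,0,-15],0],[[0,0,-20],0],[[0,0,-23],0],[[0,0,-25],0],[[0,0,-25],0],[[0,0,-25],0]]' 0 50
python3 - <<'E'
from go import *
s=robot.observe(); print(s['torque'])
save('scene','g_s.png');save('side','g_d.png')
a=cv2.imread('pics/g_s.png')[130:250,290:410]; b=cv2.imread('pics/g_d.png')[130:250,280:400]
cv2.imwrite('pics/g_z.png',np.hstack([cv2.resize(a,(400,400),interpolation=2),cv2.resize(b,(400,400),interpolation=2)]))
E
```

```text
time: 8.37
tool_pos: [0.4793, -0.033, 0.0334]
tool_rot: [-3.139, -0.001, 1.98]
contact_force: [0.1, -0.3, -8.2]
opening: 0.0536
[ 0.05423325 -0.14726139 -0.02495114]
```

View pics/g_z.png

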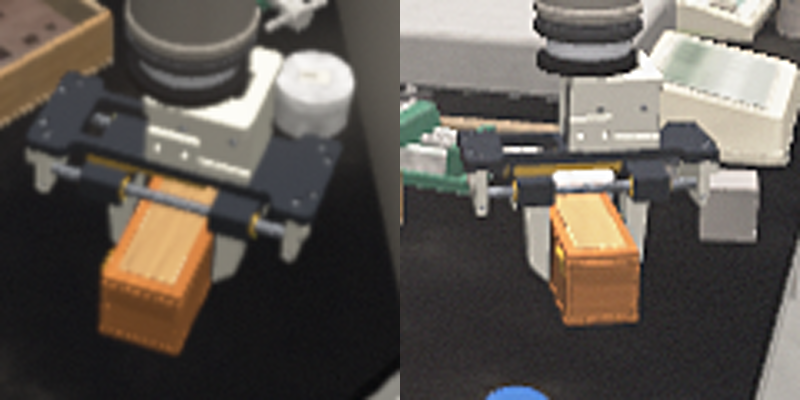

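```bash
python3 -m pendant '[[[0,0,-4],0],[[0,0,-12],0],[[0,0,-24],0],[[0,0,-38],0],[[0,0,-53],0],[[0,0,-68],0],[[0,0,-83],0],[[0,0,-98],0],[[0,0,-111],0],[[0,0,-120],0]]' 0 55; python3 -m pendant '[[[0,0,-5],0],[[0,0,-9],0],[[0,0,-12],0],[[0,0,-14],0],[[0,0,-15],0],[[0,0,-15],0],[[0,0,-15],0],[[0,0,-15],0],[[0,0,-15],0],[[0,0,-15],0]]'
python3 - <<'E'
from go import *
s=robot.observe(); print(s['torque'],abs(s['qvel']).max())
save('scene','i_s.png');save('side','i_d.png')
a=cv2.imread('pics/i_s.png')[80:280,270:470]; b=cv2.imread('pics/i_d.png')[90:250,250:410]
cv2.imwrite('pics/i_z.png',np.hstack([cv2.resize(a,(400,400),interpolation=2),cv2.resize(b,(400,400),interpolation=2)]))
E
```

```text
time: 9.3
tool_pos: [0.4798, -0.033, 0.155]
tool_rot: [-3.14, -0.001, 1.98]
contact_force: [-0.1, 0.6, -9.1]
opening: 0.0538
time: 10.13
tool_pos: [0.4797, -0.033, 0.1698]
tool_rot: [-3.14, -0.001, 1.98]
contact_force: [0.0, -0.1, -10.1]
opening: 0.0538
[-0.00249443 -0.10761947 -0.05378628] 0.001525639966862004
```

View pics/i_z.png

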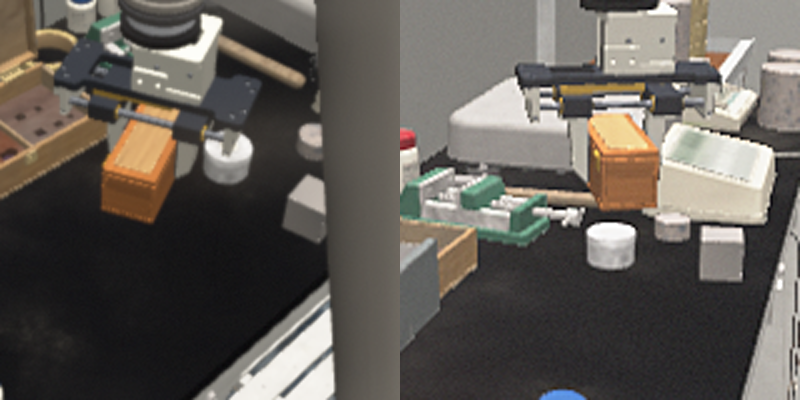

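Run:
```python
from go import *
z=.1615
for n in ['scene','side']:
    im=cv2.imread(f'pics/i_{n[0] if n=="scene" else "d"}.png'); P2=[.4797,-.033,.4105]
    q=proj(n,W(P2,[(a,b,z+c) for c in(0,.056) for a,b in((X,Y),(-X,Y),(-X,-Y),(X,-Y))]))
    o=np.array([270,120]); k=8
    c0=q.min(0).astype(int)-8; c1=q.max(0).astype(int)+8
    v=cv2.resize(im[c0[1]:c1[1],c0[0]:c1[0]],None,fx=k,fy=k,interpolation=2)
    for t in q: cv2.circle(v,tuple(((t-c0+.5)*k).astype(int).tolist()),4,(0,255,0),1)
    v=cv2.resize(v,(390,500)); cv2.imwrite(f'pics/j_{n}.png',v)
a=cv2.imread('pics/j_scene.png');b=cv2.imread('pics/j_side.png');cv2.imwrite('pics/j.png',np.hstack([a,b]))
```

```text
(no output)
```

View pics/j.png

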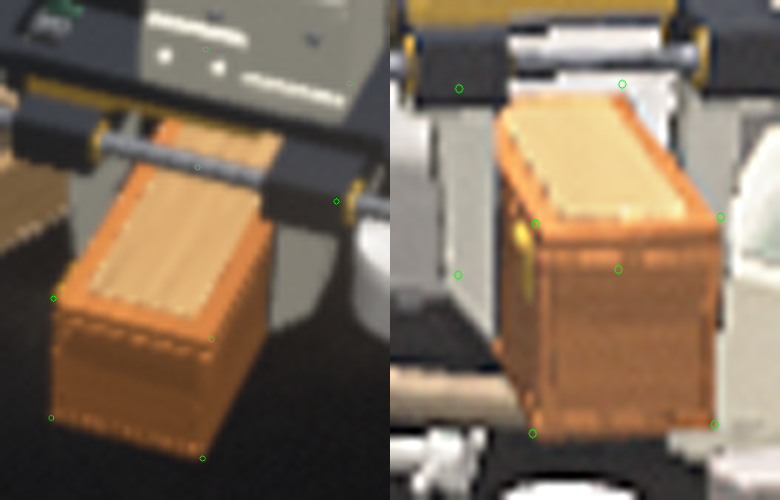

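The box's front corners match a level box at z≈0.16 in both views, and the lid is shut. Next I'll check the bystanders and stillness, then hand in.

```bash
python3 -m pendant '[[[0,0,0],0],[[0,0,0],0],[[0,0,0],0],[[0,0,0],0],[[0,0,0],0],[[0,0,0],0]]'
python3 - <<'E'
from go import *
im=save('scene','k_s.png'); a=cv2.imread('pics/a_scene.png').astype(int); b=cv2.imread('pics/k_s.png').astype(int); c=cv2.imread('pics/i_s.png').astype(int)
for n,(x,y) in dict(jar=(259,281),tape=(206,260),cube=(428,183),tin=(383,158)).items():
    print(n,abs(a-b)[y-14:y+14,x-14:x+14].mean().round(1))
print('still',abs(b-c)[100:250,300:400].mean().round(2))
print(robot.hand_in())
E
```

```text
time: 10.73
tool_pos: [0.4798, -0.033, 0.1699]
tool_rot: [-3.14, -0.001, 1.98]
contact_force: [-0.3, -0.6, -8.5]
opening: 0.0538
jar 1.9
tape 1.6
cube 19.0
tin 19.1
still 1.31
the job is handed in; nothing more can be done
None
```

Run:
```python
import cv2,numpy as np
a=cv2.imread('pics/a_side.png').astype(int); b=cv2.imread('pics/i_d.png').astype(int)
print('cube side',abs(a-b)[182:202,370:388].mean(),'tin side',abs(a-b)[183:196,330:345].mean())
A=cv2.imread('pics/a_scene.png')[130:210,350:450];B=cv2.imread('pics/k_s.png')[130:210,350:450]
cv2.imwrite('pics/l.png',cv2.resize(np.hstack([A,B]),None,fx=4,fy=4))
```

```text
cube side 2.2111111111111112 tin side 14.625641025641025
```

View pics/l.png

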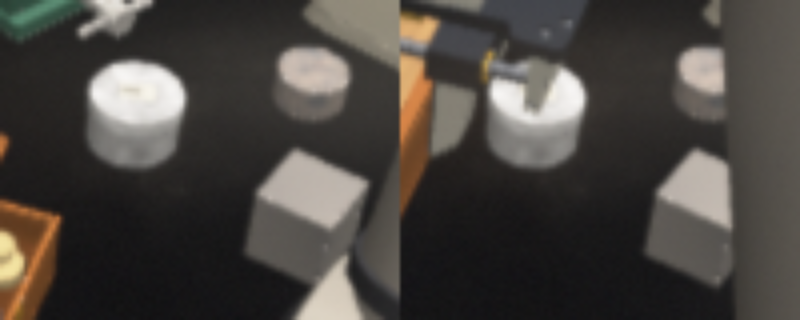

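I pushed the lid shut from behind with the closed fingers, then gripped the box across its long sides (54 mm opening, 55 N) and lifted it. I handed in at about 10.8 s with the box still held in the air.

**Lid:** I pressed it down with about 16 N. The finger height at contact was 56 mm, which is the shut height, and the pictures show the lid closed.

**Lift:** The underside is about 16 cm above the bench, at x 0.48, y -0.03, directly above where the box stood. The visible front corners match a level box to within about 1–2 pixels in both fixed views; the other end is hidden by the gripper. The tool held still, with wrist load at about 8–10 N.

**Other things:** The jar and tape measure look unchanged in the pictures. The cube and tin failed my automatic picture-difference check. I compared the before and after pictures, and both stand where they were; the arm and gripper were only partly covering them.

**Not checked:** I could not see the weights with the lid shut. The box stayed near level the whole way, so they should be in their pockets.

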